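Clamp a note block in the pad press

ROBOT

A 6-joint arm with a two-finger parallel gripper is mounted at the origin on a cart in front of the work surface, level with it; the furniture and walls round the work are solid. World frame = base frame: x ahead of the robot, y to its left, z up, the work surface at z = 0. Lengths are in m, angles in rad, forces in N, time in s.
With the tool pointing down it reaches from about 0.35 to 0.85 m from the base axis. Payload 8.1 kg.
Tool frame: the origin (TCP) lies at the very end of the fingers, on their centre line; the grasp point (between the pads) lies 19 mm behind it; z points along the fingers, x is the direction in which the jaws open and shut, and the axes are right-handed (so a half turn about z gives the same grasp; the last joint's range is limited). The gripper opens to 93 mm and grips with 3 to 60 N. Pads are 15 mm wide; open, the fingers measure 128 mm over their backs; the gripper's body (75 mm by 188 mm) begins 65 mm behind the grasp point.
Start: joints at [1.027, 0.13, 1.488, -0, 1.523, -0.085], TCP at [0.266, 0.538, 0.219] pointing down, gripper open.
Joint ranges: [-2.96, 2.96], [-0.89, 2.26], [0.02, 2.5], [-1.34, 4.48], [0, 2.73], [-2.66, 2.66]. Speed limits (rad/s): [2.39, 2.39, 2.79, 3.14, 3.14, 3.14].

INTERFACE

Orientations are given as a rotation vector (axis times angle).
In Python, from plant import arm gives the robot as it stands.
- The arm moves only by the tool move_arm, never from a script. Its argument "increments" is one flat list of numbers, 7 for each row, row after row: the turn, a rotation vector about the tool's x, y, z in degrees, then the shift along the tool's x, y, z in cm, then the finger opening in cm, from 0 to 9.3. In form: [rx, ry, rz, tx, ty, tz, gripper, rx, ry, rz, tx, ty, tz, gripper, ...]. A call has 1 to 12 rows; each row is the pose to reach, as a shift and turn from the pose measured when the call began, along the tool's axes at that moment; what a row does not reach only later rows make up. A row lasts 1/10 s, in which the tool goes at most 50 mm and 8.59 degrees, less where a joint would pass 70% of its speed; a pose out of reach is approached as far as the arm can. A call with a gripper value outside its range is refused whole. The fingers move at their own pace and stop on an object; the grip force is fixed at half the most. Time passes only in rows, so rows that repeat a pose let the fingers close. It gives the time, the measured TCP pose, the force and the opening at its end, in the units of the state.
- arm.read_state(): the state, without advancing time (a new reading comes with each control period).
- arm.camera(name): name is "side" or "top" or "wrist"; returns (picture, depth): 480x640x3 uint8, red, green, blue; 480x640 float32, m along the optical axis (not along the pixel's ray), 0 where there is no reading.
- arm.calibration(name): a dict with "fx", "fy", "cx", "cy" (pixels), "dist" ([k1, k2, p1, p2, k3] as OpenCV has them; the pictures are not rectified), "world_to_cam" (4x4, takes a point from world to camera coordinates). Camera axes: x right, y down, z forward; pixel columns grow to the right and rows downward; lengths in m; the calibration is good to about 2 mm. A picture is of the moment at which its call begins: read the wrist's pose just before it. calibration takes no time and is no camera call; for the wrist camera it gives the pose at the moment of the call.
- arm.hand_in(): hands the job in, once; it reports no verdict.
The state is a dict: "time": time; "joint_pos": joint angles; "qd": joint speeds; "joint_torque": joint torques, N m; "ee_pos": TCP position; "tool_rot": TCP orientation; "ft_force": force on the tool from outside, world axes, zero at the start; "torque": the same for the moment, N m; "gripper_width": finger opening in m.
Only numpy, scipy, OpenCV 4.12 (cv2) and the standard library are available. Lean on these libraries where they do the work, as an engineer would, in place of code of your own. Each camera call takes 0.05 s, during which the arm holds its last target.

TASK

Clamp the block of sticky notes that lies loose on the board of the little pad press: with the fingertips, push it along the board, away from you, until it sits square and flush against the steel stop, centred under the raised clamp bar. Then push the clamp's black lever away from you, over past upright, so that it snaps to its other side and the bar clamps the block. Only push: never lift the block off the board, and leave the other things on the desk alone.

Things in the scene. Friction and masses are not known exactly. Their poses are not given: they have to be found in the camera images.
- press: Pad press fixed on the desk: wooden board 270 x 150 mm, top 10 mm above the desk, a steel stop across it, a toggle clamp behind the stop. Origin at desk height, midway across the board; x runs along the board from its near end (x = -150 mm) to the clamp (far end +120 mm), y left, z up. The stop's near face, where the block must sit, is the plane x = +35 mm; 120 mm wide, 18 mm high.
- stop_mid (a point): Middle of the foot of the stop's near face, at board height (press frame x = 35, y = 0, z = 10 mm).
- block_mid (a point): Centre (half-way up) of the loose block of sticky notes, 77 x 77 x 20 mm, about 60 g, lying on the board 30 to 60 mm short of the stop, up to 10 mm off the middle and turned up to 0.2 rad; axes along its edges, z up. Flush against the stop its centre is at press x = -3.5 mm.
- press_lever (a joint): Lever angle, rad: 0 = leaning 0.6 rad toward the near end (open, as at the start), 0.6 = upright, 1.2 = leaning 0.6 rad away (shut; about 1.15 on the block). An over-centre spring drives it away from upright to either side: about 5 N at the grip starts it, less near upright, and past upright it runs over by itself. Pivot at press x = 85, y = 0, z = 60 mm, parallel to press y.
- lever_tip (a point): End of the lever, 100 mm from its pivot; the lever is straight, its last 60 mm a round black plastic grip of 16 mm diameter. At the start the tip is at press x = 29, z = 143 mm.
- press_bar: Steel clamp bar, geared to the lever; origin on its pivot at press x = 65, y = 0, z = 55 mm. It reaches 65 mm toward the near end, with a rubber foot 20 mm across under its end. Open, it slopes up 0.5 rad, foot about 28 mm above the block's top, highest point 95 mm above the desk at press x = 10 mm, below the lever's grip; shut, it is level and presses on the seated block with about 15 N.
- tape: Bystander: roll of tape lying flat left of the press, about 100 mm across, 24 mm high; origin under its centre.
- clip: Bystander: black binder clip right of the press, 20 x 31 x 35 mm high; origin under its centre.
- stick: Bystander: USB stick lying right of the press, 55 x 18 x 8 mm; origin under its centre.
- note_block: The same block of sticky notes; origin under its centre.
Things that resemble listed ones, but are neither listed nor needed, are in the scene too. There is more than one size of the note_block; the job needs the largest.

How it is judged:
On the way, in this order (a step that is already met when the one before it is completed fails the run):
1. the block sits square and flush against the stop, with the lever still open (x of block_mid in the frame of press between -0.0085 and 0.002 m and y of block_mid in the frame of press between -0.022 and 0.022 m and angle between the x axis of press and the x axis of block_mid, either way round below 0.09 rad and value of joint press_lever below 0.25 rad), for 0.2 s.
2. the lever has gone over past upright (value of joint press_lever above 0.9 rad), for 0.2 s.
At the end, for the whole second after the job is handed in: The block lies on the board within 5 mm of the stop, turned less than 0.09 rad from square and within 22 mm of the middle; the lever stands past 1.05 rad (of 1.2) on its far side and the bar presses on the block with more than 3 N; the block is at rest (x of block_mid in the frame of press between -0.0085 and 0.002 m and y of block_mid in the frame of press between -0.022 and 0.022 m and angle between the x axis of press and the x axis of block_mid, either way round below 0.09 rad and value of joint press_lever above 1.05 rad and contact force between press_bar and note_block above 3 N and height (world z) of block_mid below 0.026 m and linear speed of note_block below 0.02 m/s); the robot touches nothing.
It fails at once if the block was lifted (more than 12 mm off the board) (height (world z) of block_mid above 0.032 m).
It fails at once if the block was tipped up (angle between block_mid's own z axis and vertical above 0.35 rad).
It fails at once if the tape roll was moved more than 20 mm (distance of tape from where it was at the start of the episode above 0.02 m).
It fails at once if the binder clip was moved more than 20 mm (distance of clip from where it was at the start of the episode above 0.02 m).
It fails at once if the USB stick was moved more than 20 mm (distance of stick from where it was at the start of the episode above 0.02 m).
It also fails if it takes over 42 s, if anything falls off the work surface, if the arm or the gripper's body presses on something with over 40 N, if the wrist force passes 120 N, or if a joint passes its speed limit or range.

## Working session

There is one attempt and no reset: what is moved stays moved. The work goes in short steps, Python scripts to look and compute and a tool call to move; the robot and the scene stay as the last step left them, time stands still between calls to the robot, and variables do not carry over. Pictures are saved under pics/ and viewed, and the job is handed in when it is done.

Besides the shell and the picture viewer there is one more tool, called after "Emit:" as name(argument=value, ...) on one line, values as JSON. move_arm: Moves the arm, as the interface text tells. Its arguments: {"type":"object","properties":{"increments":{"type":"array","items":{"type":"number"}}},"required":["increments"]}

```bash
ls; mkdir -p pics
python3 - <<'E'
from plant import arm
import cv2,numpy as np
s=arm.read_state();print({k:np.round(v,3) for k,v in s.items()})
for n in ("top","side"):
    p,d=arm.camera(n); cv2.imwrite(f"pics/{n}0.png",p[:,:,::-1]); np.savez(f"{n}0.npz",p=p,d=d)
    c=arm.calibration(n);print(n,c)
E
```

```text
pics
{'time': np.float64(0.0), 'joint_pos': array([ 1.027,  0.131,  1.489,  0.   ,  1.523, -0.085]), 'qd': array([ 0.002,  0.001, -0.   ,  0.002, -0.   , -0.   ]), 'joint_torque': array([-1.0000e-03, -5.5984e+01, -4.9177e+01,  7.7000e-02,  3.5000e-02,
       -0.0000e+00]), 'ee_pos': array([0.265, 0.537, 0.218]), 'tool_rot': array([ 2.668e+00,  1.658e+00, -2.000e-03]), 'ft_force': array([ 1.053,  0.482, -0.013]), 'torque': array([0.006, 0.053, 0.047]), 'gripper_width': np.float64(0.093)}
top {'fx': 599.2565270711607, 'fy': 599.2565270711607, 'cx': 317.61418307698546, 'cy': 239.72210546995663, 'dist': array([-0.01278062,  0.        ,  0.        ,  0.        ,  0.        ]), 'world_to_cam': array([[-0.00838575, -0.99992148, -0.00931214, -0.03269839],
       [-0.99686224,  0.00909239, -0.07863212,  0.58891057],
       [ 0.07871062,  0.00862353, -0.99686021,  1.03517048],
       [ 0.        ,  0.        ,  0.        ,  1.        ]])}
side {'fx': 454.9818721457353, 'fy': 454.9818721457353, 'cx': 321.6079996743046, 'cy': 241.6731588655664, 'dist': array([-0.1084593,  0.       ,  0.       ,  0.       ,  0.       ]), 'world_to_cam': array([[-0.9846844 , -0.1743125 , -0.00343243,  0.5532661 ],
       [-0.11227914,  0.64907592, -0.75239208,  0.19587003],
       [ 0.13337925, -0.74048336, -0.65870659,  0.81608002],
       [ 0.        ,  0.        ,  0.        ,  1.        ]])}
```

View pics/top0.png

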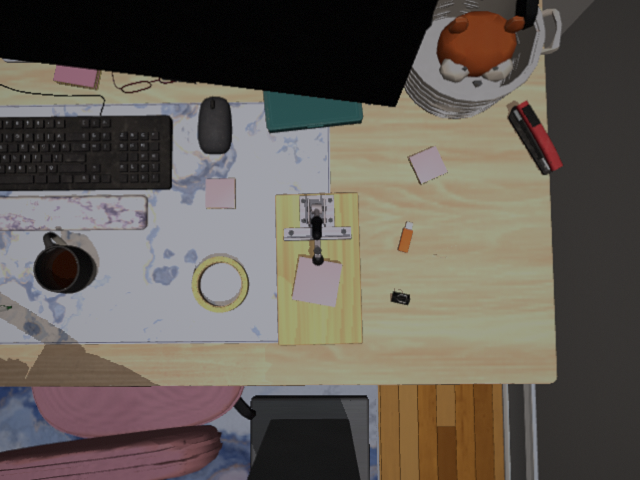

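View pics/side0.png

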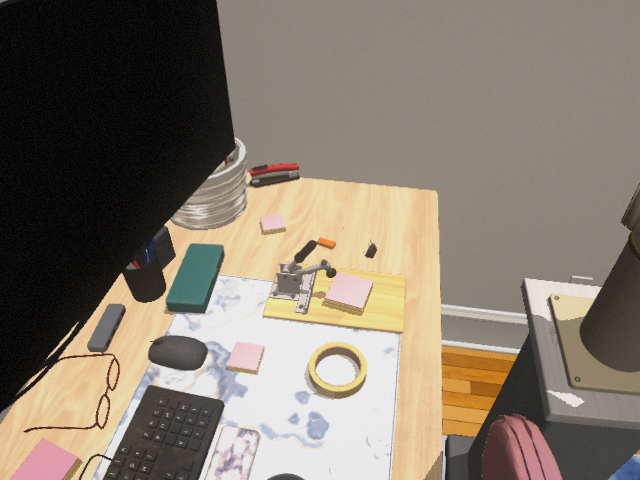

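```bash
cat > h.py <<'E'
import cv2,numpy as np
def ray(c,uv):
    K=np.array([[c['fx'],0,c['cx']],[0,c['fy'],c['cy']],[0,0,1]])
    uv=np.asarray(uv,float).reshape(-1,1,2)
    n=cv2.undistortPoints(uv,K,np.array(c['dist'])).reshape(-1,2)
    d=np.c_[n,np.ones(len(n))]; T=c['world_to_cam'];R=T[:3,:3];t=T[:3,3]
    return -R.T@t, d@R
def onz(c,uv,z):
    o,d=ray(c,uv); s=(z-o[2])/d[:,2]; return o+d*s[:,None]
E
python3 - <<'E'
from plant import arm
from h import *
c=arm.calibration("top");f=np.load("top0.npz");p=f['p'];d=f['d']
big=cv2.resize(p[180:360,260:440],None,fx=3.3,fy=3.3,interpolation=cv2.INTER_CUBIC);cv2.imwrite("pics/crop.png",big[:,:,::-1])
hsv=cv2.cvtColor(p,cv2.COLOR_RGB2HSV)
b=p.astype(int)
for (u,v) in [(318,281),(300,330),(220,193),(428,165)]: print(hsv[v,u],p[v,u])
# board mask: yellow wood
roi=np.zeros(p.shape[:2],np.uint8);roi[185:350,270:370]=255
m=((hsv[...,1]>110)&(hsv[...,0]>15)&(hsv[...,0]<32)).astype(np.uint8)*255&roi
cv2.imwrite("pics/m.png",cv2.resize(m[180:360,260:440],None,fx=3.3,fy=3.3))
pm=(((hsv[...,0]>150)|(hsv[...,0]<9))&(hsv[...,1]>25)&(hsv[...,2]>120)).astype(np.uint8)*255
cs,_=cv2.findContours(pm,cv2.RETR_EXTERNAL,cv2.CHAIN_APPROX_NONE)
for k in cs:
    if cv2.contourArea(k)<300: continue
    r=cv2.minAreaRect(k); bp=cv2.boxPoints(r); w=onz(c,bp,0.03 if 290<r[0][0]<350 else 0.015)
    print(np.round(r[0]),np.round(r[1],1),np.linalg.norm(w[1]-w[0]).round(4),np.linalg.norm(w[2]-w[1]).round(4),np.round(w.mean(0),4),np.round(w[:,:2],4).tolist())
E
```

```text
[160  19 158] [158 146 154]
[ 25  88 157] [157 148 103]
[168  27 158] [158 141 148]
[160  19 157] [157 145 153]
[136. 409.] [ 44.8 204. ] 0.3598 0.0769 [0.2959 0.2827 0.015 ] [[0.3339, 0.4634], [0.3351, 0.1037], [0.2582, 0.1029], [0.2565, 0.4608]]
[220. 190.] [23. 28.] 0.0504 0.0417 [0.6795 0.1366 0.015 ] [[0.7006, 0.162], [0.7, 0.1115], [0.6584, 0.1114], [0.6589, 0.1617]]
[548. 146.] [47.   9.4] 0.0172 0.0846 [ 0.7538 -0.4527  0.015 ] [[0.7886, -0.4276], [0.7961, -0.4431], [0.719, -0.4777], [0.7115, -0.4624]]
[74. 75.] [41.3 16.6] 0.0311 0.0769 [0.8957 0.4052 0.015 ] [[0.8872, 0.445], [0.918, 0.4409], [0.9041, 0.3653], [0.8734, 0.3696]]
```

View pics/crop.png

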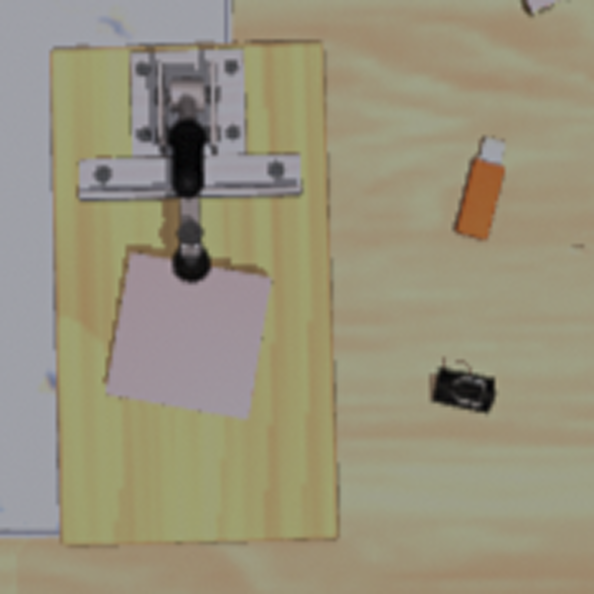

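View pics/m.png

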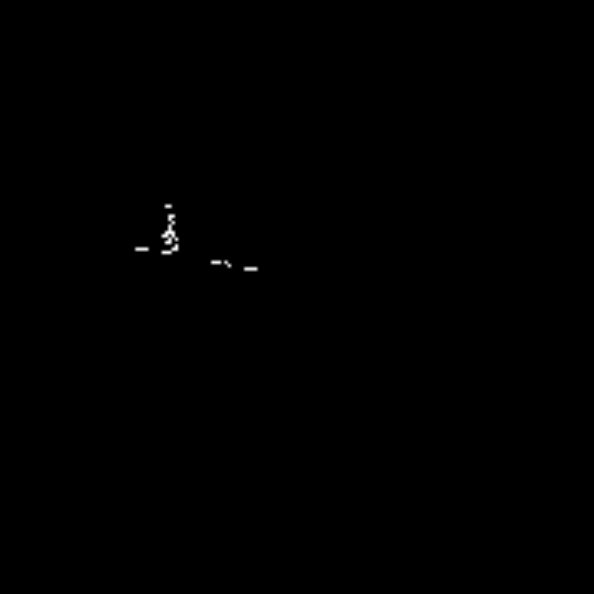

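Run:
```python
from plant import arm
from h import *
c=arm.calibration("top")
q=lambda a:np.array(a,float)/3.3+[260,180]-0.35
B=onz(c,q([(52,48),(323,42),(338,540),(62,543)]),.01);print("board",B.round(4).tolist())
print([np.linalg.norm(B[i]-B[(i+1)%4]).round(4) for i in range(4)])
K=onz(c,q([(128,247),(272,275),(250,418),(107,393)]),.03);print("block",K.round(4).tolist())
print([np.linalg.norm(K[i]-K[(i+1)%4]).round(4) for i in range(4)])
mid=lambda a,b:(a+b)/2
ax=mid(B[0],B[1])-mid(B[2],B[3]);yaw=np.arctan2(ax[1],ax[0])
yl=B[0]-B[1];print("yaw",yaw,np.arctan2(-yl[0],yl[1]))
S=onz(c,q([(79,192),(301,190)]),.028);print("stop near top",S.round(4).tolist(),np.linalg.norm(S[0]-S[1]))
ys=np.arctan2(-(S[0]-S[1])[0],(S[0]-S[1])[1]);print("yaw stop",ys)
k=K.mean(0)
e=K[0]-K[3]+K[1]-K[2];ey=K[0]-K[1]+K[3]-K[2];print("block c",k,"yaw",np.arctan2(e[1],e[0]),np.arctan2(-ey[0],ey[1]))
for y in (yaw,0.0,):
  R=np.array([[np.cos(y),-np.sin(y)],[np.sin(y),np.cos(y)]])
  ctr=B.mean(0)[:2]; o=ctr-R@[-.015,0]
  print("origin",o,"block in press",R.T@(k[:2]-o),"stop",(S[:,:2]-o)@R)
print("lever",onz(c,q([(187,193)]),.14),"tip expect",R@[.029,0]+o)
print("foot",onz(c,q([(190,265)]),.06))
# bystanders
print(onz(c,[(220,284),(405,237),(400,298)],.012).round(3))
```

```text
board [[0.6725, 0.0375, 0.01], [0.6744, -0.1102, 0.01], [0.4057, -0.1146, 0.01], [0.4053, 0.033, 0.01]]
[np.float64(0.1478), np.float64(0.2687), np.float64(0.1476), np.float64(0.2673)]
block [[0.5624, -0.0041, 0.03], [0.5469, -0.0803, 0.03], [0.4716, -0.0679, 0.03], [0.4854, 0.0074, 0.03]]
[np.float64(0.0778), np.float64(0.0763), np.float64(0.0766), np.float64(0.0779)]
yaw 0.01668927761360118 0.012489473201338896
stop near top [[0.5921, 0.0219, 0.028], [0.5921, -0.0964, 0.028]] 0.11828544230102173
yaw stop -0.00011614872884390796
block c [ 0.51656106 -0.03622124  0.03      ] yaw -0.15629712653039765 -0.19075697099627778
origin [ 0.55447383 -0.03832705] block in press [-0.03787235  0.00273822] stop [[ 0.03861759  0.0596181 ]
 [ 0.03662985 -0.05865064]]
origin [ 0.55447592 -0.03857737] block in press [-0.03791486  0.00235613] stop [[ 0.03761519  0.06050459]
 [ 0.03760145 -0.05778085]]
lever [[ 0.58188555 -0.03684687  0.14      ]] tip expect [ 0.58347592 -0.03857737]
foot [[ 0.55120124 -0.03722215  0.06      ]]
[[ 0.512  0.136  0.012]
 [ 0.593 -0.194  0.012]
 [ 0.485 -0.183  0.012]]
```

```bash
cat >> h.py <<'E'
from scipy.spatial.transform import Rotation as Ro
def togo(s,pos,yaw):
    R=Ro.from_rotvec(s['tool_rot'])
    T=Ro.from_matrix(np.array([[np.cos(yaw),np.sin(yaw),0],[np.sin(yaw),-np.cos(yaw),0],[0,0,-1]]))
    rv=(R.inv()*T).as_rotvec(degrees=True)
    return rv.round(2), (R.inv().apply(np.array(pos)-s['ee_pos'])*100).round(2)
E
python3 - <<'E'
from plant import arm
from h import *
s=arm.read_state()
print(togo(s,[.44,-.0365,.14],np.pi/2+.01))
w=arm.calibration("wrist")['world_to_cam'];print("wristcam pos in tool",Ro.from_rotvec(s['tool_rot']).inv().apply(-w[:3,:3].T@w[:3,3]-s['ee_pos']))
c=arm.calibration("top");f=np.load("top0.npz");d=f['d']
v,u=np.mgrid[0:480:4,0:640:4];u=u.ravel();v=v.ravel();o,r=ray(c,np.c_[u,v]);P=o+r*d[v,u][:,None]
for x0 in np.arange(.1,.8,.1):
  print(round(x0,1),[round(float(P[(abs(P[:,0]-x0)<.05)&(abs(P[:,1]-y0)<.05),2].max(initial=-9)),2) for y0 in np.arange(.5,-.4,-.1)])
E
```

```text
(array([ -0.03,   0.09, -26.86]), array([-43.72,  41.07,   7.84]))
wristcam pos in tool [-3.48575417e-05 -8.27433038e-02 -1.66151502e-01]
0.1 [-9.0, -9.0, -0.84, -0.72, -0.2, -0.2, -0.2, -0.76, -0.85]
0.2 [0.08, 0.08, 0.08, 0.06, -0.76, -0.76, -0.75, -0.77, -0.86]
0.3 [0.0, 0.0, -0.0, 0.02, 0.0, 0.0, 0.0, 0.0, -0.0]
0.4 [0.0, 0.0, 0.0, 0.0, 0.0, 0.01, 0.01, 0.0, 0.0]
0.5 [0.01, 0.1, 0.0, 0.03, 0.03, 1.08, 0.03, 0.02, 0.0]
0.6 [0.02, 0.1, 0.02, 0.02, 0.03, 0.14, 0.03, 0.01, 0.0]
0.7 [0.02, 0.02, 0.02, 0.02, 0.02, 0.07, 0.02, 0.01, 0.01]
```

Emit:
move_arm(increments=[0,0,-8,-3.6,3.4,0.6,4,0,0,-16,-7.2,6.8,1.3,4,0,0,-24,-10.8,10.2,1.9,4,0,0,-26.9,-14.4,13.6,2.6,4,0,0,-26.9,-18,17,3.2,4,0,0,-26.9,-21.6,20.4,3.9,4,0,0,-26.9,-25.2,23.8,4.5,4,0,0,-26.9,-29,27.2,5.2,4,0,0,-26.9,-32.6,30.6,5.8,4,0,0,-26.9,-36.4,34.2,6.5,4,0,0,-26.9,-40,37.6,7.1,4,0,0,-26.9,-43.7,41.1,7.8,4])

```text
time: 1.3
ee_pos: [0.4387, -0.0329, 0.1409]
tool_rot: [2.209, 2.233, -0.002]
ft_force: [1.3, 0.3, -0.1]
gripper_width: 0.0399
```

Run:
```python
from plant import arm
from h import *
s=arm.read_state();print(s['time'],s['ee_pos'],s['gripper_width'],s['joint_pos'].round(2),s['ft_force'])
print(togo(s,[.445,-.0365,.015],np.pi/2+.01))
```

```text
1.3 [ 0.43866448 -0.03294201  0.14090988] 0.039894404679194494 [-0.19 -0.27  2.01 -0.    1.4  -1.77] [ 1.34644656  0.33485075 -0.149555  ]
(array([-0.02,  0.08,  0.03]), array([-0.35,  0.63, 12.59]))
```

Emit:
move_arm(increments=[0,0,0,-0.35,0.4,4,4,0,0,0,-0.35,0.4,7,4,0,0,0,-0.35,0.4,9.5,4,0,0,0,-0.35,0.4,11,4,0,0,0,-0.35,0.4,12,4,0,0,0,-0.35,0.4,12.5,4,0,0,0,-0.35,0.4,12.6,4,0,0,0,-0.35,0.4,12.6,4])

```text
time: 2.1
ee_pos: [0.4432, -0.0366, 0.0156]
tool_rot: [2.208, 2.232, -0.001]
ft_force: [-0.2, -0.3, 0.6]
gripper_width: 0.0399
```

Run:
```python
from plant import arm
from h import *
s=arm.read_state();print(s['time'],s['ee_pos'],s['ft_force'])
for n in ("side","wrist"):
    p,d=arm.camera(n); cv2.imwrite(f"pics/{n}1.png",p[:,:,::-1])
```

```text
2.1 [ 0.44324742 -0.03660628  0.01559365] [-0.23898107 -0.32714107  0.57876026]
```

View pics/side1.png

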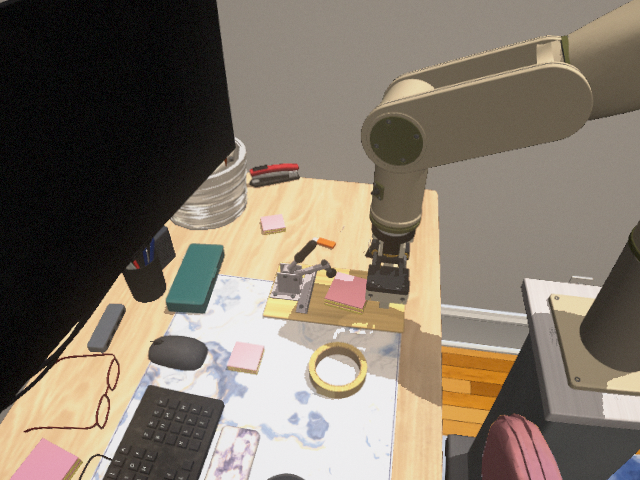

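View pics/wrist1.png

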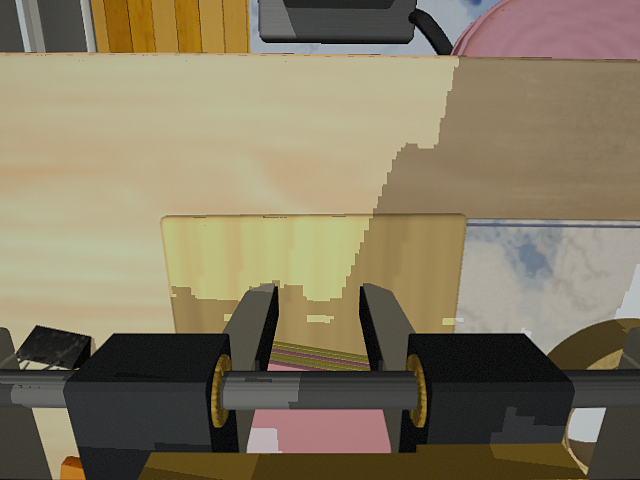

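Emit:
move_arm(increments=[0,0,0,0,0.5,0,4,0,0,0,0,1,0,4,0,0,0,0,1.5,0,4,0,0,0,0,2,0,4,0,0,0,0,2.5,0,4,0,0,0,0,3,0,4,0,0,0,0,3.5,0,4,0,0,0,0,4,0,4,0,0,0,0,4.5,0,4,0,0,0,0,5,0,4,0,0,0,0,5.4,0,4,0,0,0,0,5.4,0,4])

```text
time: 3.4
ee_pos: [0.4982, -0.0361, 0.0161]
tool_rot: [2.208, 2.232, 0.0]
ft_force: [-0.0, -1.0, -1.0]
gripper_width: 0.0403
```

Run:
```python
from plant import arm
from h import *
s=arm.read_state();print(s['time'],s['ee_pos'],s['ft_force'])
for n in ("side",):
    p,d=arm.camera(n); cv2.imwrite(f"pics/{n}2.png",cv2.resize(p[200:360,240:440],None,fx=4,fy=3.75)[:,:,::-1])
```

```text
3.4 [ 0.49815382 -0.03611075  0.01607141] [-0.0445144  -0.96724037 -1.03305883]
```

View pics/side2.png

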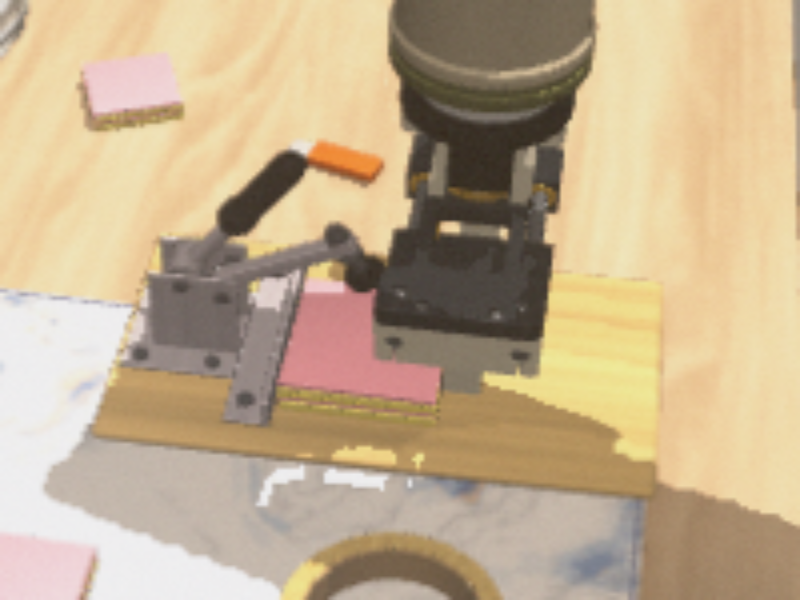

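Emit:
move_arm(increments=[0,0,0,0,0.15,0,4,0,0,0,0,0.3,0,4,0,0,0,0,0.45,0,4,0,0,0,0,0.6,0,4,0,0,0,0,0.6,0,4])

```text
time: 3.95
ee_pos: [0.5008, -0.036, 0.0155]
tool_rot: [-2.207, -2.232, 0.007]
ft_force: [-15.4, -0.1, 13.7]
gripper_width: 0.0399
```

Run:
```python
from plant import arm
from h import *
s=arm.read_state();print(s['time'],s['ee_pos'],s['ft_force'],s['torque'],s['gripper_width'])
p,d=arm.camera("side"); cv2.imwrite(f"pics/side3.png",cv2.resize(p[235:325,265:385],None,fx=6.6,fy=6.6,interpolation=cv2.INTER_CUBIC)[:,:,::-1])
p,d=arm.camera("wrist"); cv2.imwrite(f"pics/wrist3.png",p[:,:,::-1])
```

```text
3.95 [ 0.50083365 -0.03602928  0.01552402] [-15.43609594  -0.05590888  13.72457936] [0.01276573 2.51526649 0.09140435] 0.03990330752640568
```

View pics/side3.png

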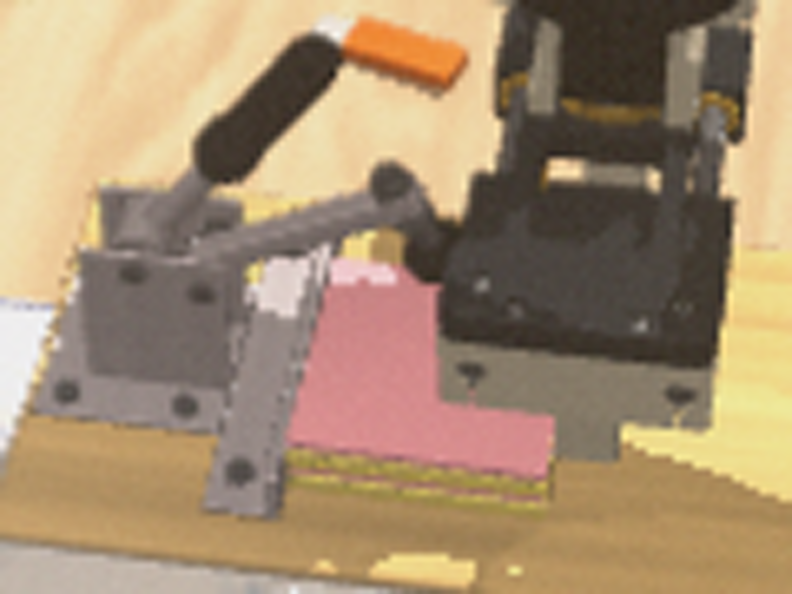

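View pics/wrist3.png

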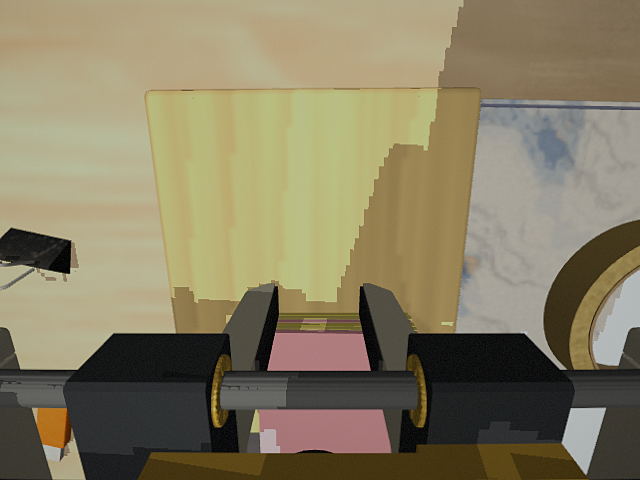

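Emit:
move_arm(increments=[0,0,0,0,-0.6,0,4,0,0,0,0,-2,0,4,0,0,0,0,-4,0,4,0,0,0,0,-6,0,4,0,0,0,0,-7,-2,3,0,0,0,0,-7,-6,1,0,0,0,0,-7,-10,0,0,0,0,0,-7,-14,0,0,0,0,0,-7,-16.5,0,0,0,0,0,-7,-16.5,0])

```text
time: 5.05
ee_pos: [0.4344, -0.037, 0.1857]
tool_rot: [2.206, 2.23, 0.0]
ft_force: [0.4, 0.1, -0.2]
gripper_width: 0.001
```

Run:
```python
from plant import arm
from h import *
s=arm.read_state();print(s['time'],s['ee_pos'],s['ft_force'],s['torque'],s['gripper_width'])
p,d=arm.camera("side"); cv2.imwrite(f"pics/side4.png",cv2.resize(p[235:325,265:385],None,fx=6.6,fy=6.6,interpolation=cv2.INTER_CUBIC)[:,:,::-1])
p,d=arm.camera("top"); cv2.imwrite(f"pics/top4.png",cv2.resize(p[180:360,260:440],None,fx=3.3,fy=3.3,interpolation=cv2.INTER_CUBIC)[:,:,::-1])
```

```text
5.05 [ 0.43439593 -0.03704736  0.18569056] [ 0.38669933  0.07305831 -0.17519757] [ 0.0332237  -0.05142417 -0.02030876] 0.0010421616553973733
```

View pics/side4.png

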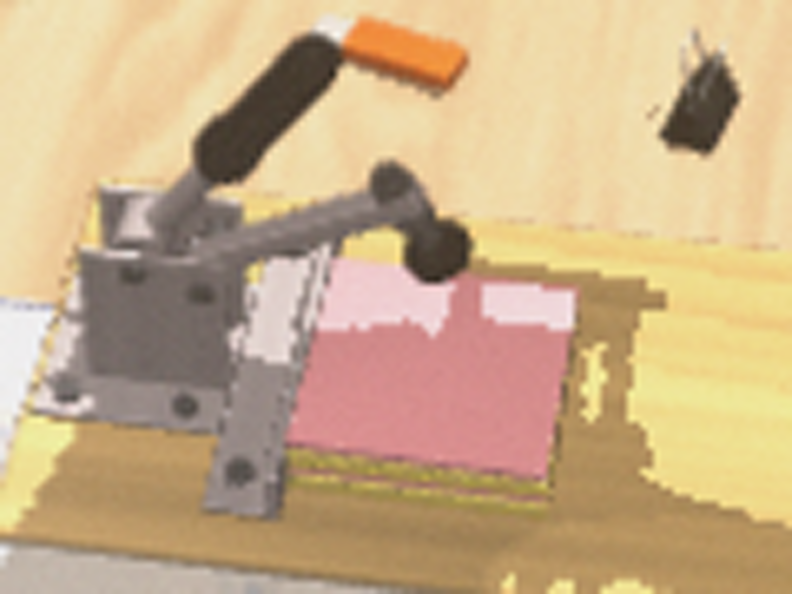

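View pics/top4.png

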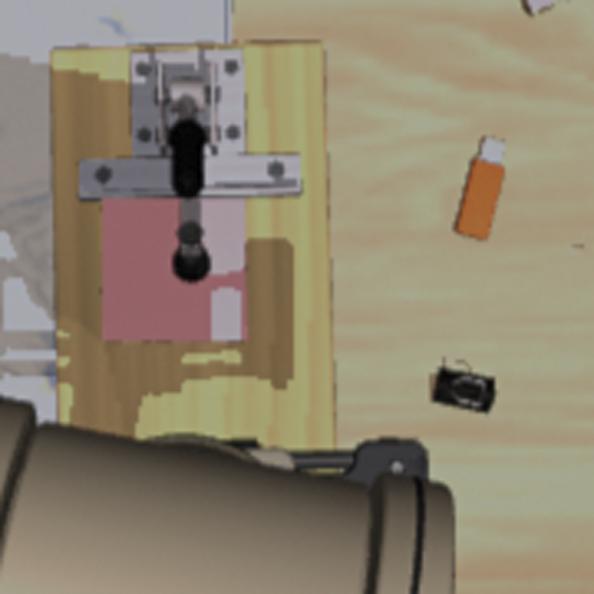

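Run:
```python
from plant import arm
from h import *
c=arm.calibration("top")
q=lambda a:np.array(a,float)/3.3+[260,180]-0.35
K=onz(c,q([(102,198),(246,198),(246,340),(102,340)]),.03);print(K.round(4),K.mean(0))
R=Ro.from_euler('z',.01).as_matrix()[:2,:2]
print(R.T@(K.mean(0)[:2]-[.5555,-.0383]), R.T@((K[2]+K[3])[:2]/2-[.5555,-.0383]))
# lever from side view tip and top
cs=arm.calibration("side"); print()
tp=q([(187,190)]); o1,d1=ray(c,tp)
o2,d2=ray(cs,np.array([[325,50]])/6.6+[265,235])
A=np.c_[d1[0],-d2[0]];t=np.linalg.lstsq(A,o2-o1,rcond=None)[0];print(o1+d1[0]*t[0],o2+d2[0]*t[1])
s=arm.read_state();print(togo(s,[.545,-.0370,.135],np.pi/2+.01), togo(s,[.665,-.0370,.145],np.pi/2+.01))
```

```text
[[ 0.5886  0.0096  0.03  ]
 [ 0.5879 -0.067   0.03  ]
 [ 0.5126 -0.0662  0.03  ]
 [ 0.5133  0.0099  0.03  ]] [ 0.55061091 -0.02842193  0.03      ]
[-0.00479007  0.00992646] [-0.04243726  0.01059307]

[ 0.58335827 -0.03685343  0.13951679] [ 0.58158402 -0.0370782   0.13936679]
(array([-0.19,  0.11,  0.06]), array([-0.16, 11.31,  4.58])) (array([-0.19,  0.11,  0.06]), array([-0.29, 23.3 ,  3.54]))
```

Run:
```python
from plant import arm
from h import *
c=arm.calibration("top");f=np.load("top0.npz");d=f['d']
v,u=np.mgrid[0:480:2,0:640:2];u=u.ravel();v=v.ravel();o,r=ray(c,np.c_[u,v]);P=o+r*d[v,u][:,None]
for x0 in np.arange(.6,1.1,.05):
  print(round(x0,2),[round(float(P[(abs(P[:,0]-x0)<.025)&(abs(P[:,1]-y0)<.05),2].max(initial=-9)),2) for y0 in np.arange(.3,-.3,-.1)])
```

```text
0.6 [0.02, 0.01, 0.01, 0.15, 0.06, 0.01]
0.65 [0.03, 0.02, 0.02, 0.09, 0.06, 0.0]
0.7 [0.02, 0.02, 0.02, 0.01, 0.01, 0.02]
0.75 [0.03, 0.03, 0.03, 0.55, 0.58, 0.57]
0.8 [0.47, 0.5, 0.52, 0.53, 0.04, 0.15]
0.85 [0.04, 0.03, 0.04, 0.04, 0.04, 0.18]
0.9 [0.03, 0.03, -0.0, -9.0, -9.0, 0.22]
0.95 [-9.0, -9.0, -9.0, -9.0, -9.0, 0.01]
1.0 [-9.0, -9.0, -9.0, -9.0, -9.0, 0.01]
1.05 [-9.0, -9.0, -9.0, -9.0, -9.0, -9.0]
1.1 [-9.0, -9.0, -9.0, -9.0, -9.0, -9.0]
```

Emit:
move_arm(increments=[0,0,0,0,3,1,0,0,0,0,0,6,3,0,0,0,0,0,9,4.5,0,0,0,0,0,10.5,5.5,0,0,0,0,0,11,5.8,0,0,0,0,0,11,5.8,0])

```text
time: 5.75
ee_pos: [0.5405, -0.0353, 0.1206]
tool_rot: [-2.206, -2.231, 0.009]
ft_force: [-0.8, 0.5, 0.3]
gripper_width: 0.0007
```

Run:
```python
from plant import arm
from h import *
s=arm.read_state();print(s['time'],s['ee_pos'],s['ft_force'],s['joint_pos'].round(2))
p,d=arm.camera("side"); cv2.imwrite(f"pics/side5.png",cv2.resize(p[180:340,240:440],None,fx=4,fy=3.75,interpolation=cv2.INTER_CUBIC)[:,:,::-1])
```

```text
5.75 [ 0.54045394 -0.03525155  0.12063642] [-0.78617333  0.45501283  0.29120923] [-0.16  0.05  1.76 -0.    1.34 -1.74]
```

View pics/side5.png

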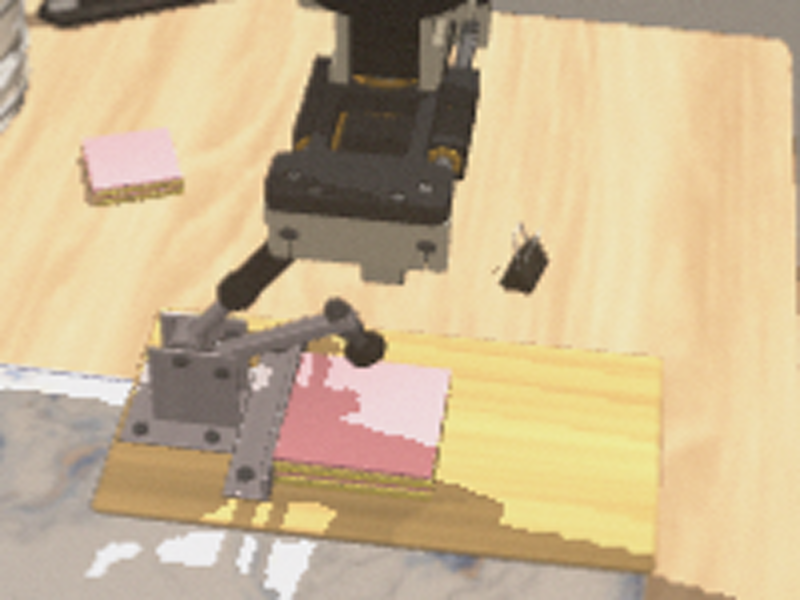

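Emit:
move_arm(increments=[0,0,0,-0.1,0.5,-0.6,0,0,0,0,-0.1,1.5,-0.6,0,0,0,0,-0.1,2.5,-0.6,0,0,0,0,-0.1,3.5,-0.6,0,0,0,0,-0.1,4.5,-0.6,0,0,0,0,-0.1,5.5,-0.6,0,0,0,0,-0.1,6.5,-0.6,0,0,0,0,-0.1,7.5,-0.6,0,0,0,0,-0.1,8.5,-0.6,0,0,0,0,-0.1,9.5,-0.6,0,0,0,0,-0.1,10,-0.6,0,0,0,0,-0.1,10,-0.6,0])

```text
time: 7.0
ee_pos: [0.6414, -0.0352, 0.1269]
tool_rot: [-2.207, -2.232, 0.008]
ft_force: [0.5, 0.2, -0.5]
gripper_width: 0.0008
```

Run:
```python
from plant import arm
from h import *
s=arm.read_state();print(s['time'],s['ee_pos'],s['ft_force'],s['joint_pos'].round(2))
p,d=arm.camera("side"); cv2.imwrite(f"pics/side6.png",cv2.resize(p[180:340,240:440],None,fx=4,fy=3.75,interpolation=cv2.INTER_CUBIC)[:,:,::-1])
```

```text
7.0 [ 0.64144185 -0.03516386  0.12688288] [ 0.5126048   0.22653288 -0.53068956] [-0.13  0.31  1.46 -0.    1.38 -1.71]
```

View pics/side6.png

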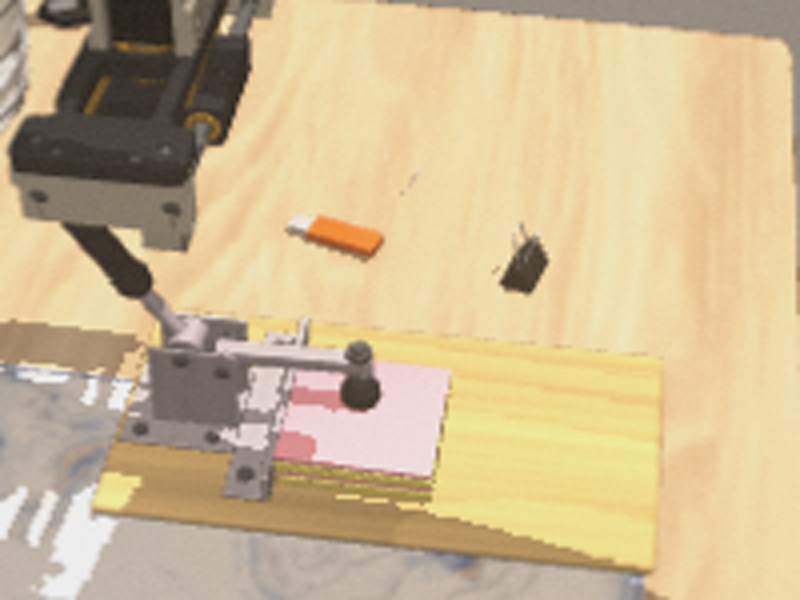

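The lever has gone over: the grip now leans away, at crop (110,255), and the foot rests on the block at (360,390). Next I back the arm clear.

Emit:
move_arm(increments=[0,0,0,0,-1,-2,0,0,0,0,0,-3,-6,0,0,0,0,0,-7,-9,0,0,0,0,0,-11,-10,0,0,0,0,0,-15,-10,0,0,0,0,0,-19,-10,0,0,0,0,0,-22,-10,0,0,0,0,0,-22,-10,0])

```text
time: 7.85
ee_pos: [0.419, -0.0374, 0.2282]
tool_rot: [-2.208, -2.231, 0.008]
ft_force: [-0.3, 0.5, -0.7]
gripper_width: 0.0006
```

Run:
```python
from plant import arm
from h import *
s=arm.read_state();print(s['time'],s['ee_pos'],s['ft_force'])
p,d=arm.camera("side"); cv2.imwrite(f"pics/side7.png",cv2.resize(p[235:325,245:385],None,fx=5.6,fy=5.6,interpolation=cv2.INTER_CUBIC)[:,:,::-1])
p,d=arm.camera("top"); cv2.imwrite(f"pics/top7.png",cv2.resize(p[180:360,260:440],None,fx=3.3,fy=3.3,interpolation=cv2.INTER_CUBIC)[:,:,::-1])
```

```text
7.85 [ 0.41895275 -0.03737667  0.2281925 ] [-0.26290476  0.47479262 -0.66708225]
```

View pics/side7.png

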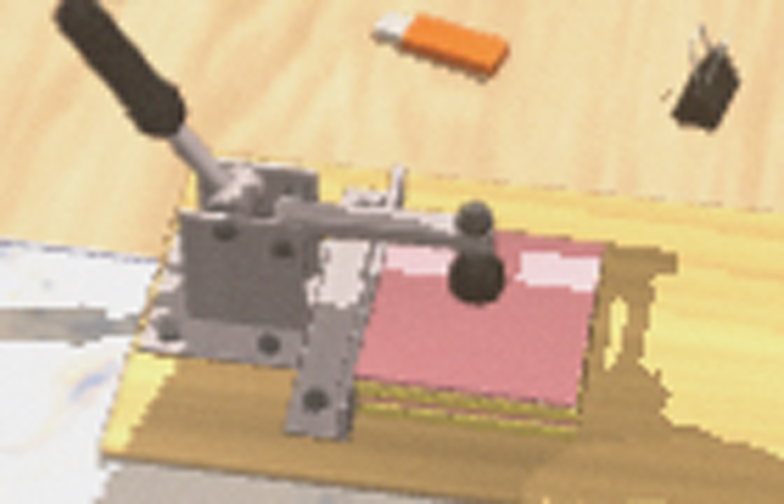

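View pics/top7.png

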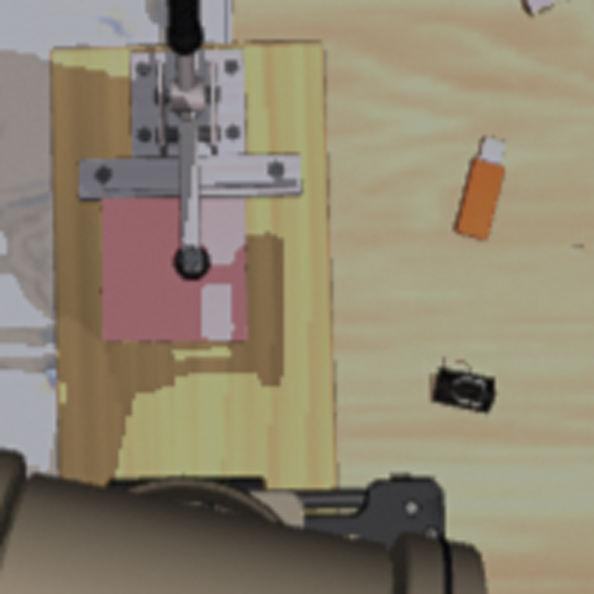

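The block hasn't moved: its near edge is still at crop row 340, columns 102–246. The lever is over, the bar sits level on the block, and the arm is clear of everything. I'm handing in now.

```bash
python3 -c "
from plant import arm
print(arm.hand_in())"
```

```text
the job is handed in; nothing more can be done
None
```

The block is clamped and the job is handed in; the hand-in gives no verdict. I pushed the large block along the board with two fingertips until it met the stop, at about 15 N on the wrist. Then I pushed the lever over with the closed fingers until it snapped to its far side, and backed the arm clear. The clock read about 8 s of the 42 s allowed.

**Block position:** after the push, the top camera put the block's centre at about x −4 to −5 mm and y +10 mm in the press frame. It was turned about 0.02 rad or less. After clamping, its edges were in the same place in the image.

**Clamp:** the last pictures show the lever leaning away and the bar level, with its foot on the block. I judged the lever angle by eye and could not measure the bar's force on the block.

**What disagreed:**
- The block sits about 10 mm left of the middle. That is within the 22 mm limit, so I did not correct it.
- The fingers met resistance about 5 mm earlier than I expected. I put this down to the fingers being thicker than the pads, because the pictures showed the block flush.

**Other things on the desk:** the binder clip and USB stick look unmoved. I did not measure the tape again after the start; the gripper stayed well away from it.

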